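# Fill, shut and hold a box of chocolate sticks for taping

## Robot

A 6-joint arm with a two-finger parallel gripper is mounted at the origin on a cart in front of the work surface, level with it; the furniture and walls round the work are solid. World frame = base frame: x ahead of the robot, y to its left, z up, the work surface at z = 0. Lengths are in m, angles in rad, forces in N, time in s.
With the tool pointing down it reaches from about 0.325 to 0.85 m from the base axis. Payload 4.4 kg.
Tool frame: the origin (TCP) lies midway between the tips of the shut fingers; the grasp point (between the pads) lies 19 mm behind it; x points along the fingers, z is the direction in which the jaws open and shut, and the axes are right-handed (so a half turn about x gives the same grasp; the last joint's range is limited). The gripper opens to 94 mm and grips with 3 to 60 N. Pads are 16 mm wide; open, the fingers measure 119 mm over their backs; the gripper's body (75 mm by 177 mm) begins 78 mm behind the grasp point.
Start: joints at [0.992, 0.207, 1.542, -0, 1.393, -0.15], TCP at [0.239, 0.523, 0.175] pointing down, gripper open.
Joint ranges: [-2.73, 2.73], [-0.86, 2.22], [0.23, 2.46], [-1.11, 4.25], [0.08, 2.63], [-2.82, 2.82]. Speed limits (rad/s): [2.79, 2.79, 3.14, 3.14, 3.14, 3.14].

## Interface

Orientations are given as a 3x3 rotation matrix whose columns are the frame's x, y, z axes.
In Python, from rig import get_state, snapshot, job_done, regions_of gives the robot as it stands. The module is installed in compiled form; this text tells all that it offers.
- The arm moves only by the tool send_rows, never from a script. Its argument "motion" is text: rows parted by semicolons, each of 6 numbers parted by spaces: the shift along the tool's x, y, z each as a share of 0.5 m, from -1 to 1, then the turn, a rotation vector about the tool's x, y, z each as a share of pi rad, from -1 to 1. A call has 1 to 10 rows; each row shifts and turns the pose as measured when the row begins, along the tool's axes as they then stand; what a row does not reach is not made up. A row lasts 1/10 s, in which the tool goes at most 50 mm and 8.59 degrees, less where a joint would pass 70% of its speed; a pose out of reach is approached as far as the arm can. A call with a number of a shift or a turn outside -1 to 1 is refused whole. A call with a gripper value outside its range is refused whole. "jaw" is the closure, from 0 (fully open) to 1 (shut), set as the call begins (left out, the last holds). The fingers move at their own pace and stop on an object; "newtons" is the grip in N (left out, the last holds). Time passes only in rows, so rows that do not move let the fingers close. It gives the time, the measured TCP pose, the force and the opening at its end, in the units of the state.
- get_state(): the state, without advancing time (a new reading comes with each control period).
- snapshot(name): name is "scene" or "top"; returns a dict with "image" (400x640x3 uint8, red, green, blue), "z_map" (400x640 float32, m along the optical axis (not along the pixel's ray), 0 where there is no reading), "K" (3x3 intrinsics, pixels), "cam_to_world" (4x4, takes a point from camera to world coordinates). Camera axes: x right, y down, z forward; pixel columns grow to the right and rows downward; lengths in m; the calibration is good to about 2 mm. A picture is of the moment at which its call begins.
- job_done(): hands the job in, once; it reports no verdict.
Trained networks look in a picture, given as the dict that the camera call returned (one of the last four; its "shot" number tells which), for a name from the list of things; names that differ only in an ending like _2 or _b are one class to them, and where a whole thing is asked for, a point or a joint stands for the part that bears it (a point fixed in the world has none). Each returns a list of dicts, best first, with "confidence" (0 to 1); they miss things now and then, are a little off and sometimes report something else, mostly with a low value. They report only what shows in the picture. A call takes as long as a camera call.
- regions_of(picture, label): "mask" (400x640 bool, what is visible of it) and "rect" ([left, top, right, bottom] in pixels, round what is visible of it).
The state is a dict: "t": time; "q": joint angles; "qd": joint speeds; "joint_efforts": joint torques, N m; "position": TCP position; "eef_rot": TCP orientation; "force": force on the tool from outside, world axes, zero at the start; "ft_torque": the same for the moment, N m; "opening": finger opening in m.
Only numpy, scipy, OpenCV 4.12 (cv2) and the standard library are available. Lean on these libraries where they do the work, as an engineer would, in place of code of your own. Each camera call takes 0.05 s, during which the arm holds its last target. There are 200 camera calls.

## Task

Finish packing the upright wooden box on the packing board: drop the two dark chocolate sticks from the counter stand foot-down into its two empty cells, one in each, leaving the white stick where it is. Then slide the lid fully shut by pushing its front strip, and with the same push bring the box squarely up against the board's upright fence. Finish while still holding it there, lid shut, with a steady push of about 10 newtons, so that a colleague can tape the lid; never push hard enough to crush the box (35 newtons), and do not tip it or shove the other things on the counter about.

Things in the scene. Friction and masses are not known exactly. Their poses are not given: they have to be found in the camera images.
- packing_board: fixed white laminate board lying on the counter, 170 (x) x 150 (y) x 12 mm thick. Origin: centre of its underside. Its x axis points to the end with the fence.
- fence: fixed upright wooden fence across the far (+x) end of the board, 10 (x) x 130 (y) x 70 mm high above the board's top. Origin: middle of its foot, on the board's top; axes as the board's. The face that the box is pushed against is at x = -5 mm in this frame, so the box is flush when its origin is at x = -48 mm.
- stick_box: loose upright plywood box, 86 (x) x 59 (y) x 80 mm high, about 0.35 kg with its lid and contents, on the board 20 to 45 mm short of the fence, turned up to 0.1 rad. Origin: centre of its underside; +x faces the fence. Inside, 3 (along x) x 2 (along y) square cells 24 mm wide; four hold sticks, the pair nearest the fence is empty and open. It slides on the board with some 2 to 5 N.
- cell_0 (a point): centre of the mouth of the empty cell on the box's +y side, at box (27, 13.5, 72) mm; the cell's floor is 68 mm below. Dividers between cells stop 6 mm lower than this; the box's +x end wall and the edges that hold the lid rise 8 mm higher.
- cell_1 (a point): the same for the empty cell on the box's -y side, at box (27, -13.5, 72) mm.
- slide_lid (a joint): how far the box's sliding lid is open, m: 0 fully shut, about 0.055 at the start, at most 0.068; it opens along the box's -x (away from the fence). The lid is 4 mm thick, 73 to 77 mm above the box's underside, and slides with about 1.2 N of friction.
- lid_lip (a point): middle of the front (-x) face of the strip on the lid's front end, the place to push; the strip is 44 (y) x 16 mm high and 8 mm thick, its middle 69 mm above the box's underside; when shut its face is at x = -49 mm in the box frame. It moves with the lid. Box, fence and the lid's stop are stiff: a millimetre of further travel adds several newtons.
- dark_stick_a: dark brown round chocolate stick with gold foil round its lower half, 15 mm in diameter, 64 mm long, 30 g. Origin: centre of its foot; z is its axis, up. It stands in a hole of the stand. Either dark stick may go in either empty cell.
- dark_stick_b: the other dark stick, the same.
- white_stick: a cream-white stick of the same size in the same stand; it stays there. Origin as for the dark sticks.
- stick_stand: fixed dark wooden block, 46 (x) x 166 (y) x 30 mm high, with three holes of 19 mm, 20 mm deep, at y = -56, 0 and 56 mm. The three sticks stand in them in any order; 44 mm of each shows above the block and their tops are 74 mm above the counter. Origin: centre of the underside.
- red_ribbon: wooden spool of red ribbon, 60 mm in diameter, 28 mm high; a bystander. Origin: centre of its underside.
- tape: roll of packing tape lying on the counter, 88 mm in diameter, 24 mm high; a bystander. Origin: centre of its underside.
- tent: folded price card, 36 x 64 x 34 mm; a bystander. Origin: centre of its underside.

How it is judged:
On the way, in this order (a step that is already met when the one before it is completed fails the run):
1. one dark stick stands in an empty cell, foot on the cell floor (((x of dark_stick_a in the frame of stick_box between 0.014 and 0.04 m and y of dark_stick_a in the frame of stick_box between -0.027 and 0.027 m and z of dark_stick_a in the frame of stick_box between -0.002 and 0.012 m and angle between dark_stick_a's own z axis and vertical below 0.3 rad) or (x of dark_stick_b in the frame of stick_box between 0.014 and 0.04 m and y of dark_stick_b in the frame of stick_box between -0.027 and 0.027 m and z of dark_stick_b in the frame of stick_box between -0.002 and 0.012 m and angle between dark_stick_b's own z axis and vertical below 0.3 rad))), for 0.2 s.
2. both dark sticks stand in the two cells (x of dark_stick_a in the frame of stick_box between 0.014 and 0.04 m and y of dark_stick_a in the frame of stick_box between -0.027 and 0.027 m and z of dark_stick_a in the frame of stick_box between -0.002 and 0.012 m and angle between each of dark_stick_a, dark_stick_b's own z axis and vertical below 0.3 rad and x of dark_stick_b in the frame of stick_box between 0.014 and 0.04 m and y of dark_stick_b in the frame of stick_box between -0.027 and 0.027 m and z of dark_stick_b in the frame of stick_box between -0.002 and 0.012 m), for 0.2 s.
3. the lid is slid shut and the box stands squarely against the fence (all of step 2 and value of joint slide_lid below 0.004 m and x of stick_box in the frame of fence between -0.0515 and -0.044 m and y of stick_box in the frame of fence between -0.04 and 0.04 m and angle between the x axis of stick_box and the x axis of fence, either way round below 0.06 rad and angle between stick_box's own z axis and vertical below 0.05 rad), for 0.2 s.
At the end, for the whole second after the job is handed in: Both dark sticks stand on the floors of the two cells, the lid is within 4 mm of shut, the box is upright, within 3.5 mm of the fence and square to it (0.06 rad), at rest, and the fingers push on the box or its lid with 6 to 16 N while the box presses on the fence with more than 1 N (all of step 3 and contact force between the fingers and stick_box between 6 and 16 N and contact force between stick_box and fence above 1 N and linear speed of stick_box below 0.01 m/s and velocity of joint slide_lid below 0.01 m/s); the arm keeps its last pose, push and grip.
It fails at once if the box is crushed: pushed with more than 35 N (contact force between the fingers and stick_box above 35 N).
It fails at once if the box is tipped (angle between stick_box's own z axis and vertical above 0.25 rad).
It fails at once if the white stick is taken from its place (distance of white_stick from where it was at the start of the episode above 0.02 m).
It fails at once if a bystander is shoved about (distance of any of red_ribbon, tape, tent from where it was at the start of the episode above 0.03 m).
It also fails if it takes over 72 s, if anything falls off the work surface, if the arm or the gripper's body presses on something with over 40 N, if the wrist force passes 120 N, or if a joint passes its speed limit or range.

## Working session

There is one attempt and no reset: what is moved stays moved. The work goes in short steps, Python scripts to look and compute and a tool call to move; the robot and the scene stay as the last step left them, time stands still between calls to the robot, and variables do not carry over. Pictures are saved under pics/ and viewed, about 8 in all and at most 12, crops included, and the job is handed in when it is done.

Besides the shell and the picture viewer there is one more tool, called after ">>>" as name(argument=value, ...), one argument or row to a line, values as JSON. send_rows: Moves the arm, as the interface text tells. Its arguments: {"type":"object","properties":{"motion":{"type":"string"},"jaw":{"type":"number"},"newtons":{"type":"number"}},"required":["motion"]}

```bash
mkdir -p pics
cat > h.py <<'E'
import numpy as np, cv2
from rig import get_state, snapshot, job_done, regions_of
def pts(s, m=None):
    z=s["z_map"]; K=s["K"]; v,u=np.nonzero((z>0)&(m if m is not None else True))
    d=z[v,u]; c=np.stack([(u-K[0,2])/K[0,0]*d,(v-K[1,2])/K[1,1]*d,d],1)
    T=s["cam_to_world"]; return c@T[:3,:3].T+T[:3,3],u,v
def save(s,n): cv2.imwrite(f"pics/{n}.png",s["image"][:,:,::-1])
E
python3 - <<'E'
from h import *
np.set_printoptions(precision=4,suppress=True)
st=get_state(); print(st["t"],st["position"],st["eef_rot"],st["opening"])
for n in("scene","top"):
    s=snapshot(n); save(s,n+"0"); print(n,s["cam_to_world"],s["K"][0])
    for l in ("packing_board","fence","stick_box","slide_lid","dark_stick_a","white_stick","stick_stand","red_ribbon","tape","tent"):
        for r in regions_of(s,l)[:3]:
            if r["confidence"]<.3: continue
            p,_,_=pts(s,r["mask"]); zt=np.percentile(p[:,2],95); q=p[p[:,2]>zt-.006]
            c,wh,a=cv2.minAreaRect((q[:,:2]*1000).astype(np.float32))
            print(l,round(r["confidence"],2),r["rect"],"med",np.median(p,0),"ztop",zt,"toprect",np.round(c,1),np.round(wh,1),round(a,1))
E
```

```text
0.0 [0.2386 0.5222 0.1741] [[-0.0013 -0.9095  0.4158]
 [-0.0019  0.4158  0.9095]
 [-1.      0.0004 -0.0022]] 0.09406974655442366
scene [[-0.7188 -0.324   0.6151 -0.0224]
 [-0.6952  0.3238 -0.6418  0.4288]
 [ 0.0088 -0.8889 -0.458   0.5504]
 [ 0.      0.      0.      1.    ]] [399.527    0.     316.8074]
packing_board 0.61 [308.5, 175.7, 391.4, 243.5] med [ 0.5237 -0.2707  0.0141] ztop 0.08221256723570616 toprect [ 556.9 -258.3] [115.1 197.4] 56.5
fence 0.69 [308.2, 176.6, 349.1, 209.7] med [ 0.6176 -0.273   0.0613] ztop 0.08336515189841814 toprect [ 600.3 -297.7] [123.6  47.4] 84.6
stick_box 0.82 [332.5, 179.2, 389.9, 228.0] med [ 0.5122 -0.2652  0.0749] ztop 0.09211457228338019 toprect [ 507.8 -283.3] [ 62.6 145.1] 82.7
slide_lid 0.69 [350.3, 189.7, 389.5, 212.4] med [ 0.4689 -0.2781  0.0895] ztop 0.09104946894505464 toprect [ 481.1 -279.8] [56.2 91.3] 84.1
dark_stick_a 0.62 [267.1, 214.6, 268.2, 220.4] med [ 0.6183 -0.08    0.0702] ztop 0.07471935855935993 toprect [620.  -80.5] [7.2 7.8] 64.2
dark_stick_a 0.44 [289.2, 206.8, 296.3, 217.3] med [ 0.6081 -0.1354  0.0657] ztop 0.075042
[... 1882 characters left out ...]
3.9 150.8] 65.8
stick_stand 0.67 [231.9, 171.5, 297.7, 201.1] med [ 0.6236 -0.0903  0.031 ] ztop 0.034021438299737736 toprect [625.  -84.7] [166.5  46.1] 79.3
red_ribbon 0.63 [187.5, 148.2, 214.3, 167.6] med [0.6935 0.0865 0.0289] ztop 0.031819247338423756 toprect [694.6  88.9] [56.2 56.7] 73.0
tape 0.7 [426.6, 206.0, 467.0, 242.5] med [ 0.5354 -0.554   0.0243] ztop 0.027390951367487426 toprect [ 533.7 -553.4] [86.7 87.2] 16.6
tape 0.61 [331.8, 203.9, 362.3, 262.9] med [ 0.514  -0.2862  0.0888] ztop 0.09347520214330757 toprect [ 509.7 -285.5] [ 59.1 143.7] 82.1
tent 0.58 [257.8, 147.1, 279.6, 158.0] med [ 0.7162 -0.0908  0.0197] ztop 0.035236274549817384 toprect [719.5 -90.9] [11.  62.6] 7.2
```

Run:
```python
from h import *
a=cv2.imread("pics/top0.png")[140:275,180:400]; b=cv2.imread("pics/scene0.png")[165:275,225:400]
cv2.imwrite("pics/c0.png",np.vstack([cv2.resize(a,(580,356)),cv2.resize(b,(580,240))]))
```

```text
(no output)
```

View pics/c0.png

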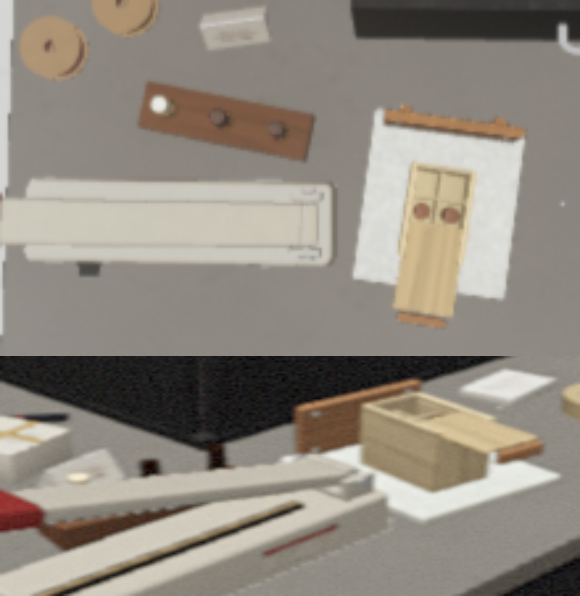

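Run:
```python
from h import *
np.set_printoptions(precision=4,suppress=True)
for n in ("top","scene"):
    s=snapshot(n); p,u,v=pts(s)
    def blk(nm,x0,x1,y0,y1):
        m=(p[:,0]>x0)&(p[:,0]<x1)&(p[:,1]>y0)&(p[:,1]<y1); print(n,nm,m.sum(),np.percentile(p[m,2],[5,50,95,99.5]) if m.sum() else '')
    blk("sealer",.45,.58,-.2,.2); blk("near arm",.2,.5,-.2,.6); blk("behind",.68,.8,-.5,-.15);blk("front",.3,.42,-.5,-.2)
    # box: rotate by -7deg
    for yaw in (-7,):
        a=np.radians(yaw); ex=np.array([np.cos(a),np.sin(a)]); ey=np.array([-ex[1],ex[0]])
        q=np.c_[(p[:,:2]-[.5385,-.2895])@ex,(p[:,:2]-[.5385,-.2895])@ey]*1000
        m=(abs(q[:,1])<45)&(q[:,0]>-120)&(q[:,0]<95)&(p[:,2]>.07)
        rim=m&(p[:,2]>.084)
        for lo in range(-110,60,10):
            k=rim&(q[:,0]>=lo)&(q[:,0]<lo+10)
            if k.any(): print(lo,k.sum(),"y",q[k,1].min().round(1),q[k,1].max().round(1),"xmax",q[k,0].max().round(1))
        k=m&(q[:,0]>55); print("fence face",np.percentile(q[k,0],[1,5]))
        print("rim x",q[rim&(q[:,0]<60),0].min(),q[rim&(q[:,0]<60),0].max())
        for lo in range(-45,46,10):
            k=m&(q[:,0]>55)&(q[:,1]>lo)&(q[:,1]<lo+10)
            if k.any(): print("fence strip y",lo,q[k,0].min(),q[k,0].max())
```

```text
top sealer 6861 [-0.0007  0.0491  0.156   0.1636]
top near arm 9972 [-0.7337 -0.0008  0.0473  0.0518]
top behind 12558 [0.0003 0.2698 0.2849 0.4681]
top front 1726 [-0.0021  0.0009  0.0037  0.0053]
-110 8 y -17.1 11.8 xmax -100.0
-100 57 y -18.9 22.2 xmax -90.0
-90 94 y -24.4 28.2 xmax -80.0
-80 95 y -25.4 27.7 xmax -70.1
-70 94 y -24.6 28.0 xmax -60.1
-60 98 y -25.7 27.9 xmax -50.2
-50 100 y -27.8 29.7 xmax -40.2
-40 105 y -28.8 30.1 xmax -30.0
-30 105 y -28.2 29.8 xmax -20.1
-20 100 y -29.1 28.7 xmax -10.4
-10 19 y -28.1 29.7 xmax -0.1
0 20 y -29.4 29.3 xmax 10.0
10 18 y -29.5 28.2 xmax 19.7
20 17 y -28.9 29.2 xmax 29.1
30 31 y -29.8 28.5 xmax 40.0
40 29 y -28.9 28.8 xmax 42.8
fence face [77.9776 78.1208]
rim x -101.62527180738047 42.75167329725075
fence strip y -45 78.06339998495969 87.23119510916553
fence strip y -35 77.98879118016077 88.09701640735446
fence strip y -25 79.1036977464606 86.71081289972959
fence strip y -15 77.97316177846676 88.32665825677114
fence strip y -5 78.72131450599055 87.16402733339356
fence strip y 5 77.91975509447475 87.57832090100153
fence strip y 15 78
[... 683 characters left out ...]
x -0.5
0 26 y -29.0 33.1 xmax 9.1
10 21 y -29.8 32.8 xmax 19.9
20 24 y -28.5 31.4 xmax 29.8
30 66 y -28.4 30.5 xmax 39.7
40 6 y -21.7 28.5 xmax 42.8
fence face [73.4874 74.878 ]
rim x -104.94746140385904 42.774982921748474
fence strip y -45 72.32425989115606 82.5694682820098
fence strip y -35 75.12902716378402 84.64439413483885
fence strip y -25 74.92086976627003 85.22201390690469
fence strip y -15 75.10403295925802 84.99517662856334
fence strip y -5 73.49135337192514 83.39872554266385
fence strip y 5 74.77813057747352 83.41070587847632
fence strip y 15 74.13175058620182 86.17745112397182
fence strip y 25 74.56320326385564 83.01056644862643
fence strip y 35 74.62843488149211 86.2446339016586
```

>>> send_rows(
  motion="-0.071 0 0 -0.033 0 0;-0.071 0 0 -0.033 0 0;-0.071 0 0 -0.033 0 0;0 0 0 0 0 0",
  jaw=0.5,
  newtons=12,
)

```text
t: 1.6
position: [0.2383, 0.5216, 0.283]
eef_rot: [[-0.003, -0.994, 0.105], [-0.005, 0.105, 0.994], [-1.0, 0.003, -0.005]]
force: [0.5, 0.9, 0.9]
opening: 0.0652
```

```bash
cat >> h.py <<'E'
def go(x,y,z,yaw=83.):
    s=get_state(); R=s["eef_rot"]; a=np.radians(yaw)
    D=np.c_[[0,0,-1],[-np.sin(a),np.cos(a),0],[0,0,0]]; D[:,2]=[np.cos(a),np.sin(a),0]; D[:,1]=np.cross(D[:,2],D[:,0])
    d=R.T@(np.array([x,y,z])-s["position"]); r=cv2.Rodrigues(R.T@D)[0].ravel()
    print("t",round(s["t"],2),"pos",s["position"].round(4),"open",round(s["opening"],4),"F",s["force"].round(1),"| shift share",(d/.5).round(4),"turn share",(r/np.pi).round(4),"mm",(d*1000).round(1))
E
python3 -c "
from h import *
go(.625,-.087,.25)"
```

```text
t 1.6 pos [0.2383 0.5216 0.283 ] open 0.0652 F [0.5 0.9 0.9] | shift share [ 0.0692 -0.8975 -1.1287] turn share [ 0.0053 -0.0016 -0.0008] mm [  34.6 -448.8 -564.4]
```

>>> send_rows(
  motion="0 -0.06 -0.075 0 0 0;0 -0.06 -0.075 0 0 0;0 -0.06 -0.075 0 0 0;0 -0.06 -0.075 0 0 0;0 -0.06 -0.075 0 0 0;0 -0.06 -0.075 0 0 0;0 -0.06 -0.075 0 0 0;0 -0.06 -0.075 0 0 0;0 -0.06 -0.075 0 0 0;0 -0.06 -0.075 0 0 0",
)

```text
t: 2.6
position: [0.4998, 0.1071, 0.2752]
eef_rot: [[-0.008, -0.995, 0.103], [-0.003, 0.103, 0.995], [-1.0, 0.007, -0.004]]
force: [0.0, -0.2, -0.7]
opening: 0.0471
```

```bash
python3 -c "
from h import *
go(.625,-.087,.14)"
```

```text
t 2.6 pos [0.4998 0.1071 0.2752] open 0.0471 F [ 0.  -0.2 -0.7] | shift share [ 0.2697 -0.2912 -0.3591] turn share [ 0.0059 -0.0013 -0.0023] mm [ 134.9 -145.6 -179.6]
```

>>> send_rows(
  motion="0 -0.06 -0.075 0 0 0;0 -0.06 -0.075 0 0 0;0 -0.06 -0.075 0 0 0;0 -0.06 -0.075 0 0 0;0 -0.04 -0.05 0.006 0 0;0.06 0 0 0 0 0;0.06 0 0 0 0 0;0.06 0 0 0 0 0;0.05 0 0 0 0 0;0 0 0 0 0 0",
)

```text
t: 3.6
position: [0.6206, -0.0996, 0.1427]
eef_rot: [[-0.018, -0.989, 0.147], [-0.001, 0.148, 0.989], [-1.0, 0.018, -0.004]]
force: [-0.4, 0.8, -1.3]
opening: 0.0468
```

Run:
```python
from h import *
go(.625,-.087,.06)
for n in("top","scene"):
    s=snapshot(n); save(s,n+"1"); p,u,v=pts(s)
    a=s["image"]; 
    # dark sticks/white tops
    for (x,y) in((.635,-.031),(.6235,-.0865),(.614,-.141)):
        m=(np.hypot(p[:,0]-x,p[:,1]-y)<.02)&(p[:,2]>.064)&(p[:,2]<.085)
        if m.sum()>3: q=p[m]; print(n,m.sum(),(q.min(0)+q.max(0))[:2]/2,np.median(q,0))
a=cv2.imread("pics/top1.png")[140:275,180:400]; b=cv2.imread("pics/scene1.png")[125:275,180:400]
cv2.imwrite("pics/c1.png",np.hstack([cv2.resize(a,(400,246)),cv2.resize(b,(400,246))]))
```

```text
t 3.6 pos [ 0.6206 -0.0996  0.1427] open 0.0468 F [-0.4  0.8 -1.3] | shift share [ 0.1653 -0.0079  0.0268] turn share [-0.0082 -0.0011 -0.0058] mm [82.6 -4.  13.4]
scene 32 [ 0.63139445 -0.02812055] [ 0.63133505 -0.02619985  0.0734747 ]
scene 38 [ 0.6219565  -0.08393412] [ 0.61932418 -0.0801439   0.07254547]
scene 36 [ 0.6109373  -0.13697169] [ 0.61029697 -0.13512262  0.07269827]
```

View pics/c1.png

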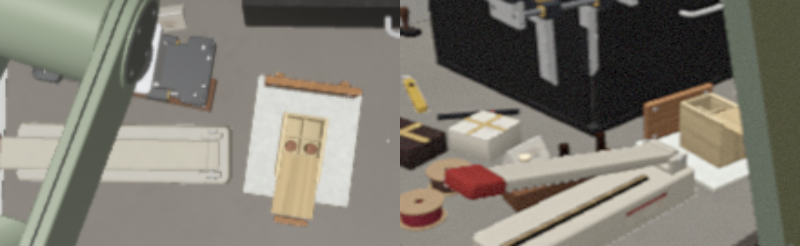

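>>> send_rows(
  motion="0.02 -0.006 0.028 -0.008 -0.001 -0.006;0.02 0 0 0 0 0;0 0 0 0 0 0",
)

```text
t: 4.0
position: [0.6329, -0.0881, 0.1327]
eef_rot: [[0.018, -0.992, 0.122], [-0.006, 0.122, 0.992], [-1.0, -0.019, -0.004]]
force: [-0.8, -0.8, -0.9]
opening: 0.047
```

```bash
python3 -c "
from h import *
go(.624,-.086,.046)"
```

```text
t 4.0 pos [ 0.6329 -0.0881  0.1327] open 0.047 F [-0.8 -0.8 -0.9] | shift share [0.173  0.0215 0.0026] turn share [-0.0002 -0.0012  0.006 ] mm [86.5 10.7  1.3]
```

>>> send_rows(
  motion="0 0.01 0.002 0 -0.001 0.004;0 0.008 0 0 0 0;0.03 0 0 0 0 0;0.03 0 0 0 0 0;0 0 0 0 0 0;0 0 0 0 0 0",
)

```text
t: 4.6
position: [0.6254, -0.0878, 0.1034]
eef_rot: [[0.01, -0.992, 0.124], [-0.003, 0.124, 0.992], [-1.0, -0.01, -0.002]]
force: [0.0, -0.5, 0.8]
opening: 0.047
```

```bash
python3 -c "
from h import *
go(.624,-.086,.046)"
```

```text
t 4.6 pos [ 0.6254 -0.0878  0.1034] open 0.047 F [ 0.  -0.5  0.8] | shift share [0.1148 0.0044 0.0035] turn share [-0.0008 -0.0006  0.0032] mm [57.4  2.2  1.8]
```

>>> send_rows(
  motion="0.03 0.003 0.003 0 0 0.003;0.03 0 0 0 0 0;0.03 0 0 0 0 0;0.02 0 0 0 0 0;0 0 0 0 0 0",
)

```text
t: 5.1
position: [0.6231, -0.0858, 0.0419]
eef_rot: [[-0.003, -0.992, 0.124], [-0.001, 0.124, 0.992], [-1.0, 0.003, -0.002]]
force: [-0.6, 0.0, 0.2]
opening: 0.047
```

```bash
python3 -c "
from h import *
go(.624,-.086,.046)"
```

```text
t 5.1 pos [ 0.6231 -0.0858  0.0419] open 0.047 F [-0.6  0.   0.2] | shift share [-0.0081 -0.0018 -0.0002] turn share [-0.0008 -0.0005 -0.0009] mm [-4.1 -0.9 -0.1]
```

Good position; raise a touch, then close.

>>> send_rows(
  motion="-0.006 0 0 0 0 0;0 0 0 0 0 0",
)

```text
t: 5.3
position: [0.6229, -0.0857, 0.0445]
eef_rot: [[-0.004, -0.992, 0.124], [-0.001, 0.124, 0.992], [-1.0, 0.004, -0.001]]
force: [0.4, -0.4, -0.4]
opening: 0.0471
```

>>> send_rows(
  motion="0 0 0 0 0 0;0 0 0 0 0 0;0 0 0 0 0 0;0 0 0 0 0 0;0 0 0 0 0 0;0 0 0 0 0 0;0 0 0 0 0 0",
  jaw=1,
  newtons=12,
)

```text
t: 6.0
position: [0.6253, -0.0864, 0.0478]
eef_rot: [[0.002, -0.992, 0.124], [-0.002, 0.124, 0.992], [-1.0, -0.002, -0.002]]
force: [-0.4, 0.0, 0.3]
opening: 0.0004
```

Run:
```python
from h import *
go(.624,-.086,.046)
s=snapshot("scene"); save(s,"scene2"); t=snapshot("top"); save(t,"top2")
b=s["image"][165:265,190:330,::-1]; a=t["image"][140:220,180:320,::-1]
cv2.imwrite("pics/c2.png",np.hstack([cv2.resize(b,(560,400),interpolation=2),cv2.resize(a,(240,137))[:0].reshape(0,240,3) if 0 else cv2.resize(a,(240,400))]))
p,u,v=pts(s)
for (x,y) in((.635,-.031),(.6235,-.0865),(.614,-.141)):
    m=(np.hypot(p[:,0]-x,p[:,1]-y)<.02)&(p[:,2]>.045)&(p[:,2]<.085)
    if m.sum()>3: q=p[m]; print(m.sum(),np.median(q,0),q.min(0),q.max(0))
```

```text
t 6.0 pos [ 0.6253 -0.0864  0.0478] open 0.0004 F [-0.4  0.   0.3] | shift share [0.0037 0.0027 0.0004] turn share [-0.0008 -0.0007  0.0006] mm [1.8 1.3 0.2]
32 [ 0.63106312 -0.02684889  0.07371756] [ 0.62519719 -0.0348855   0.06756271] [ 0.63980674 -0.02110391  0.07656831]
55 [ 0.61827554 -0.081142    0.070884  ] [ 0.61392155 -0.0903277   0.05655061] [ 0.63010152 -0.07549766  0.08355853]
69 [ 0.60860934 -0.13431047  0.06556819] [ 0.60426968 -0.14526978  0.04782533] [ 0.6185035  -0.1298248   0.07599997]
```

View pics/c2.png

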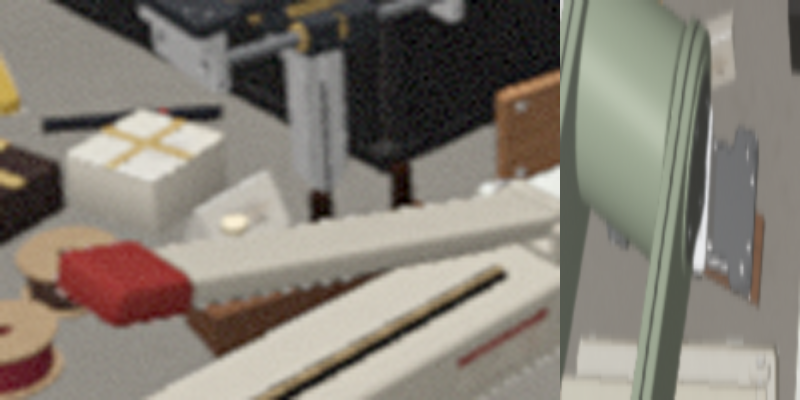

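Run:
```python
from h import *
np.set_printoptions(precision=4,suppress=True,linewidth=150)
s=snapshot("scene"); T=np.linalg.inv(s["cam_to_world"])
for w in [(.6253,-.0864,.0478),(.6253,-.0864,.0668),(.624,-.086,.074),(.624,-.086,.050),(.613,-.141,.074)]:
    c=T[:3,:3]@w+T[:3,3]; k=s["K"]@c; print(w,k[:2]/k[2])
p,u,v=pts(s); P=np.full((400,640,3),np.nan); P[v,u]=p
for r in range(196,220,2): print(r,s["image"][r,268:274].tolist()[2],P[r,264],P[r,268],P[r,271],P[r,274])
```

```text
(0.6253, -0.0864, 0.0478) [270.2544 221.8204]
(0.6253, -0.0864, 0.0668) [269.8986 214.9889]
(0.624, -0.086, 0.074) [269.9867 212.622 ]
(0.624, -0.086, 0.05) [270.4361 221.2969]
(0.613, -0.141, 0.074) [290.2696 206.1992]
196 [115, 112, 112] [ 0.6255 -0.0723  0.123 ] [ 0.6163 -0.0766  0.1248] [ 0.6158 -0.0849  0.122 ] [ 0.6163 -0.0942  0.1183]
198 [118, 117, 112] [ 0.6265 -0.0727  0.1173] [ 0.6175 -0.0773  0.119 ] [ 0.6171 -0.0857  0.1159] [ 0.6144 -0.0924  0.1144]
200 [123, 122, 121] [ 0.6278 -0.0734  0.1113] [ 0.6146 -0.0746  0.1159] [ 0.6158 -0.0844  0.1117] [ 0.6153 -0.0929  0.1086]
202 [130, 127, 126] [ 0.6264 -0.072   0.1071] [ 0.6187 -0.0775  0.108 ] [ 0.6155 -0.0838  0.1068] [ 0.6131 -0.0907  0.105 ]
204 [129, 129, 128] [ 0.6279 -0.0728  0.1009] [ 0.6171 -0.076   0.1039] [ 0.6159 -0.0839  0.1013] [ 0.6152 -0.0922  0.0983]
206 [129, 129, 128] [ 0.628  -0.0726  0.0957] [ 0.6163 -0.075   0.0993] [ 0.6196 -0.0865  0.0935] [ 0.6137 -0.0907  0.0941]
208 [128, 125, 126] [ 0.6302 -0.0739  0.0889] [ 0.6174 -0.0756  0.0934] [ 0.618  -0.0849  0.0894] [ 0.6134 -0.0902  0.0891]
210 [135, 136, 131] [ 0.7442 -0.1613  0.0021] [ 0.6155 -0.0738  0.0895] [ 0.6156 -0.0827  0.0859] [ 0.6159 -0.092   0.082 ]
212 [104, 99, 98] [ 0.7354 -0.1541  0.0023] [ 0.6287 -0.0839  0.0746] [ 0.6151 -0.082   0.081 ] [ 0.7196 -0.1762 -0.0002]
214 [51, 33, 28] [ 0.7275 -0.1477  0.0019] [ 0.621  -0.0774  0.075 ] [ 0.6156 -0.0822  0.0753] [ 0.7106 -0.1685  0.0003]
216 [28, 15, 8] [ 0.7187 -0.1405  0.0023] [ 0.6216 -0.0776  0.0692] [ 0.6172 -0.0831  0.0688] [ 0.7003 -0.1598  0.0019]
218 [20, 12, 5] [ 0.712  -0.1349  0.0013] [ 0.6205 -0.0764  0.0647] [ 0.6163 -0.0821  0.0641] [ 0.6931 -0.1537  0.0013]
```

>>> send_rows(
  motion="-0.05 0 0 0 0 0;-0.05 0 0 0 0 0;0 0 0 0 0 0;0 0 0 0 0 0;0 0 0 0 0 0",
  jaw=0.5,
)

```text
t: 6.65
position: [0.6233, -0.0858, 0.096]
eef_rot: [[-0.003, -0.992, 0.124], [-0.001, 0.124, 0.992], [-1.0, 0.003, -0.002]]
force: [-0.6, -0.5, -0.1]
opening: 0.037
```

Run:
```python
from h import *
go(.624,-.086,.046)
s=snapshot("scene"); save(s,"scene3"); st=get_state()
p,u,v=pts(s); x,y,z=st["position"]
m=(np.hypot(p[:,0]-x,p[:,1]-y)<.06)&(p[:,2]>z-.03)&(p[:,2]<z+.12)&(p[:,2]>.085)
for lo in np.arange(z-.03,z+.1,.008):
    k=m&(p[:,2]>=lo)&(p[:,2]<lo+.008); print(round(lo,3),round(lo-z,3),k.sum(), (np.r_[p[k].min(0)[:2],p[k].max(0)[:2]]-[x,y,x,y]).round(3) if k.any() else '')
cv2.imwrite("pics/c3.png",cv2.resize(s["image"][140:240,190:330,::-1],(560,400),interpolation=2))
```

```text
t 6.65 pos [ 0.6233 -0.0858  0.096 ] open 0.037 F [-0.6 -0.5 -0.1] | shift share [ 0.0999 -0.0018 -0.0001] turn share [-0.0008 -0.0005 -0.0009] mm [50.  -0.9 -0. ]
0.065 -0.03 0 
0.073 -0.022 0 
0.081 -0.014 0 
0.089 -0.006 0 
0.097 0.002 0 
0.105 0.01 0 
0.113 0.018 0 
0.121 0.026 7 [-0.011 -0.02   0.004  0.024]
0.129 0.034 32 [-0.013 -0.026  0.015  0.031]
0.137 0.042 54 [-0.015 -0.026  0.014  0.032]
0.145 0.05 53 [-0.015 -0.027  0.013  0.033]
0.153 0.058 54 [-0.013 -0.028  0.012  0.033]
0.161 0.066 52 [-0.013 -0.028  0.009  0.034]
0.169 0.074 57 [-0.013 -0.028  0.013  0.033]
0.177 0.082 61 [-0.015 -0.028  0.014  0.034]
0.185 0.09 55 [-0.014 -0.028  0.012  0.033]
0.193 0.098 61 [-0.014 -0.028  0.014  0.033]
```

View pics/c3.png

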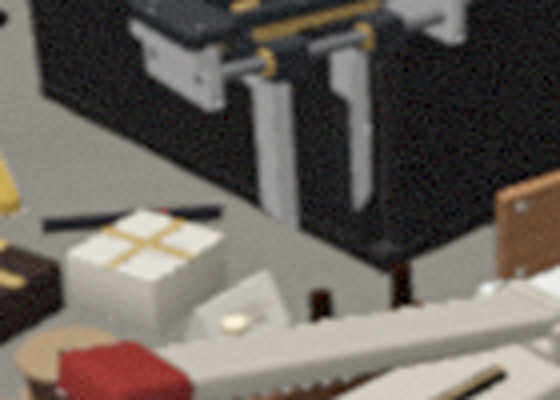

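>>> send_rows(
  motion="0.03 0 0 0 0 0;0.03 0 0 0 0 0;0.03 0 0 0 0 0;0.03 0 0 0 0 0;0.03 0 0 0 0 0;0 0 0 0 0 0;0 0 0 0 0 0",
)

```text
t: 7.4
position: [0.6166, -0.0842, 0.0064]
eef_rot: [[-0.016, -0.992, 0.125], [0.003, 0.125, 0.992], [-1.0, 0.017, 0.001]]
force: [0.8, -0.6, 0.1]
opening: 0.0473
```

```bash
python3 -c "
from h import *
go(.624,-.086,.018)"
```

```text
t 7.4 pos [ 0.6166 -0.0842  0.0064] open 0.0473 F [ 0.8 -0.6  0.1] | shift share [-0.0235 -0.0148 -0.0018] turn share [-0.0009  0.0002 -0.0053] mm [-11.8  -7.4  -0.9]
```

>>> send_rows(
  motion="-0.016 -0.01 0 0 0 -0.004;0 0 0 0 0 0;0 0 0 0 0 0",
)

```text
t: 7.7
position: [0.6237, -0.0853, 0.0167]
eef_rot: [[0.0, -0.992, 0.125], [0.0, 0.125, 0.992], [-1.0, -0.0, 0.0]]
force: [0.2, 0.6, -0.0]
opening: 0.047
```

```bash
python3 -c "
from h import *
go(.624,-.086,.018)"
```

```text
t 7.7 pos [ 0.6237 -0.0853  0.0167] open 0.047 F [ 0.2  0.6 -0. ] | shift share [-0.0026 -0.0008 -0.0013] turn share [-0.0009  0.      0.0001] mm [-1.3 -0.4 -0.7]
```

>>> send_rows(
  motion="0 0 0 0 0 0;0 0 0 0 0 0;0 0 0 0 0 0;0 0 0 0 0 0;0 0 0 0 0 0;0 0 0 0 0 0;0 0 0 0 0 0",
  jaw=1,
  newtons=12,
)

```text
t: 8.4
position: [0.6256, -0.0858, 0.0192]
eef_rot: [[0.005, -0.992, 0.124], [-0.001, 0.124, 0.992], [-1.0, -0.005, -0.001]]
force: [-0.4, 0.5, 1.0]
opening: 0.0142
```

>>> send_rows(
  motion="-0.03 0 0 0 0 0;-0.05 0 0 0 0 0;-0.06 0 0 0 0 0;-0.06 0 0 0 0 0;-0.05 0 0 0 0 0;0 0 0 0 0 0;0 0 0 0 0 0",
)

```text
t: 9.1
position: [0.6244, -0.0854, 0.1521]
eef_rot: [[0.005, -0.992, 0.125], [-0.001, 0.125, 0.992], [-1.0, -0.005, -0.001]]
force: [-0.7, 0.0, -1.4]
opening: 0.0145
```

```bash
python3 -c "
from h import *
go(.5666,-.2794,.13)"
```

```text
t 9.1 pos [ 0.6244 -0.0854  0.1521] open 0.0145 F [-0.7  0.  -1.4] | shift share [ 0.0441  0.0666 -0.3993] turn share [-0.0009 -0.0002  0.0015] mm [  22.    33.3 -199.6]
```

>>> send_rows(
  motion="0 0.01 -0.06 0 0 0;0 0.01 -0.06 0 0 0;0 0.01 -0.06 0 0 0;0 0.01 -0.06 0 0 0;0 0.01 -0.06 0 0 0;0 0.01 -0.06 0 0 0;0 0.006 -0.035 0 0 0;0 0 0 0 0 0;0 0 0 0 0 0",
)

```text
t: 10.0
position: [0.5574, -0.2773, 0.1361]
eef_rot: [[-0.016, -0.992, 0.122], [0.013, 0.121, 0.993], [-1.0, 0.018, 0.011]]
force: [-0.3, 0.3, -1.0]
opening: 0.0146
```

```bash
python3 -c "
from h import *
go(.5666,-.2794,.12)"
```

```text
t 10.0 pos [ 0.5574 -0.2773  0.1361] open 0.0146 F [-0.3  0.3 -1. ] | shift share [ 0.0319 -0.0194 -0.0022] turn share [ 0.0001  0.0034 -0.0056] mm [16.  -9.7 -1.1]
```

>>> send_rows(
  motion="0.01 -0.014 -0.002 0 0.003 -0.004;0 0 0 0 0 0;0 0 0 0 0 0",
)

```text
t: 10.3
position: [0.5655, -0.2753, 0.1296]
eef_rot: [[-0.005, -0.993, 0.118], [0.003, 0.118, 0.993], [-1.0, 0.005, 0.003]]
force: [0.5, -0.8, -0.3]
opening: 0.0146
```

```bash
cat >> h.py <<'E'
def look(n,box=(.5385,-.2895),yaw=-7.):
    # picture + stick estimate in world
    for c in ("top","scene"):
        s=snapshot(c); save(s,c+n); p,u,v=pts(s); x,y,z=get_state()["position"]
        zt=z+.026
        m=(np.hypot(p[:,0]-x,p[:,1]-y)<.03)&(p[:,2]<zt)&(p[:,2]>.096)
        if m.sum()>3: q=p[m]; print(c,"hanging",m.sum(),q.min(0).round(4),q.max(0).round(4))
E
python3 - <<'E'
from h import *
go(.5666,-.2794,.12); look("4")
s=cv2.imread("pics/scene4.png")[140:240,300:440]; t=cv2.imread("pics/top4.png")[160:280,290:410]
cv2.imwrite("pics/c4.png",np.hstack([cv2.resize(s,(448,320),interpolation=2),cv2.resize(t,(320,320),interpolation=2)]))
E
```

```text
t 10.3 pos [ 0.5655 -0.2753  0.1296] open 0.0146 F [ 0.5 -0.8 -0.3] | shift share [ 0.0192 -0.0032 -0.008 ] turn share [ 0.0014  0.0008 -0.0016] mm [ 9.6 -1.6 -4. ]
scene hanging 79 [ 0.5545 -0.2776  0.122 ] [ 0.5697 -0.2624  0.1555]
```

View pics/c4.png

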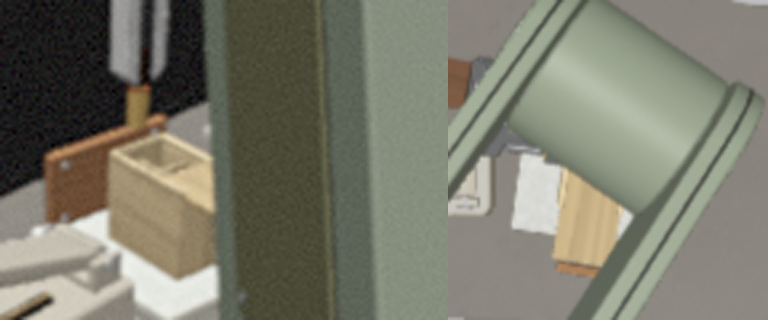

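>>> send_rows(
  motion="0 -0.005 -0.011 0.001 0 -0.001;0 0 0 0 0 0;0 0 0 0 0 0",
)

```text
t: 10.7
position: [0.5681, -0.2811, 0.1304]
eef_rot: [[-0.0, -0.993, 0.12], [0.002, 0.12, 0.993], [-1.0, 0.001, 0.002]]
force: [-0.3, 0.0, 0.6]
opening: 0.0143
```

```bash
cat >> h.py <<'E'
from scipy.optimize import least_squares
def fit():
    s=snapshot("scene"); p,u,v=pts(s); st=get_state(); x,y,z=st["position"]
    m=(np.hypot(p[:,0]-x,p[:,1]-y)<.03)&(p[:,2]<z+.022)&(p[:,2]>.098); q=p[m]
    f=lambda a:np.hypot(q[:,0]-a[0]-a[2]*(q[:,2]-.11),q[:,1]-a[1]-a[3]*(q[:,2]-.11))-.0075
    r=least_squares(f,[x+.003,y-.003,0,0],loss="soft_l1",f_scale=.001).x
    print("TCP",st["position"].round(4),"stick at z.11 (scene cam)",r.round(4),m.sum())
    # inner/outer rim of box in scene camera: top rim points
    a=np.radians(-7); ex=np.array([np.cos(a),np.sin(a)]); ey=np.array([-ex[1],ex[0]])
    q=np.c_[(p[:,:2]-[.5385,-.2895])@ex,(p[:,:2]-[.5385,-.2895])@ey]*1000
    k=(p[:,2]>.086)&(p[:,2]<.097)&(q[:,0]>-5)&(q[:,0]<55)&(abs(q[:,1])<45)
    b=k&(q[:,0]<38); print("rim y pos side",np.median(q[b&(q[:,1]>0),1]),"neg",np.median(q[b&(q[:,1]<0),1]),"end x",np.percentile(q[k,0],[90,97]))
    w=r[:2]-[.5385,-.2895]; print("stick in box frame",(w@ex*1000).round(1),(w@ey*1000).round(1))
E
python3 -c "
from h import *
go(.5675,-.281,.12); fit()"
```

```text
t 10.7 pos [ 0.5681 -0.2811  0.1304] open 0.0143 F [-0.3  0.   0.6] | shift share [0.0208 0.0012 0.0001] turn share [ 0.0006  0.0007 -0.0002] mm [10.4  0.6  0. ]
TCP [ 0.5681 -0.2813  0.1304] stick at z.11 (scene cam) [ 0.5664 -0.2803 -0.0215  0.0205] 70
rim y pos side 29.270990444177258 neg -24.62211661872312 end x [38.43220656 39.80125142]
stick in box frame 26.6 12.5
```

>>> send_rows(
  motion="0.02 0.001 0.003 0 0 0;0.02 0 0 0 0 0;0.02 0 0 0 0 0;0 0 0 0 0 0;0 0 0 0 0 0",
)

```text
t: 11.25
position: [0.5668, -0.2792, 0.0966]
eef_rot: [[-0.002, -0.993, 0.121], [0.003, 0.121, 0.993], [-1.0, 0.002, 0.003]]
force: [-0.8, -1.0, -0.6]
opening: 0.0149
```

```bash
python3 -c "
from h import *
go(.568,-.2797,.074); fit()"
```

```text
t 11.25 pos [ 0.5668 -0.2792  0.0966] open 0.0149 F [-0.8 -1.  -0.6] | shift share [ 0.0451 -0.0027 -0.0009] turn share [ 0.0004  0.0009 -0.0008] mm [22.6 -1.3 -0.4]
TCP [ 0.5665 -0.279   0.0963] stick at z.11 (scene cam) [ 0.565  -0.2775 -0.0108 -0.0267] 43
rim y pos side 28.79502870885728 neg -25.48312118027423 end x [38.11704783 39.65207224]
stick in box frame 24.8 15.1
```

>>> send_rows(
  motion="0.016 -0.003 -0.001 0 0 0;0.012 0 0 0 0 0;0 0 0 0 0 0;0 0 0 0 0 0",
)

```text
t: 11.7
position: [0.5686, -0.28, 0.0817]
eef_rot: [[-0.002, -0.993, 0.121], [0.003, 0.121, 0.993], [-1.0, 0.002, 0.003]]
force: [-0.1, -0.2, 0.4]
opening: 0.0145
```

```bash
python3 -c "
from h import *
go(.568,-.2797,.072); fit()"
```

```text
t 11.7 pos [ 0.5686 -0.28    0.0817] open 0.0145 F [-0.1 -0.2  0.4] | shift share [0.0193 0.0012 0.0005] turn share [ 0.0004  0.0009 -0.0006] mm [9.7 0.6 0.2]
TCP [ 0.5685 -0.28    0.0816] stick at z.11 (scene cam) [ 0.5658 -0.2884 -0.0357 -0.9082] 12
rim y pos side 28.418141260421393 neg -24.50473206856526 end x [37.29100578 39.51725987]
stick in box frame 26.9 4.4
```

>>> send_rows(
  motion="0.016 0 0 0 0 0;0 0 0 0 0 0;0 0 0 0 0 0",
)

```text
t: 12.05
position: [0.5689, -0.2802, 0.0735]
eef_rot: [[-0.001, -0.993, 0.121], [0.002, 0.121, 0.993], [-1.0, 0.001, 0.002]]
force: [0.8, 0.6, -0.5]
opening: 0.0147
```

>>> send_rows(
  motion="0 0 0 0 0 0;0 0 0 0 0 0;0 0 0 0 0 0;0 0 0 0 0 0;0 0 0 0 0 0",
  jaw=0.5,
)

```text
t: 12.55
position: [0.5693, -0.2806, 0.0744]
eef_rot: [[0.0, -0.993, 0.121], [0.002, 0.121, 0.993], [-1.0, -0.0, 0.002]]
force: [0.7, 0.4, 0.2]
opening: 0.0469
```

Released. Rise and go to the second stick (at about (0.613, -0.141)), checking the cell.

>>> send_rows(
  motion="-0.03 0 0 0 0 0;-0.06 0 0 0 0 0;-0.06 0 0 0 0 0;0 0 0 0 0 0;0 0 0 0 0 0",
)

```text
t: 13.05
position: [0.5693, -0.2806, 0.1547]
eef_rot: [[0.001, -0.993, 0.12], [0.001, 0.12, 0.993], [-1.0, -0.0, 0.001]]
force: [-0.6, 0.0, 0.1]
opening: 0.047
```

Run:
```python
from h import *
go(.613,-.141,.14)
s=snapshot("scene");save(s,"scene5")
cv2.imwrite("pics/c5.png",cv2.resize(s["image"][160:240,240:400,::-1],(640,320),interpolation=2))
```

```text
t 13.05 pos [ 0.5693 -0.2806  0.1547] open 0.047 F [-0.6  0.   0.1] | shift share [ 0.0298 -0.0532  0.2877] turn share [0.0004 0.0005 0.0002] mm [ 14.9 -26.6 143.9]
```

View pics/c5.png

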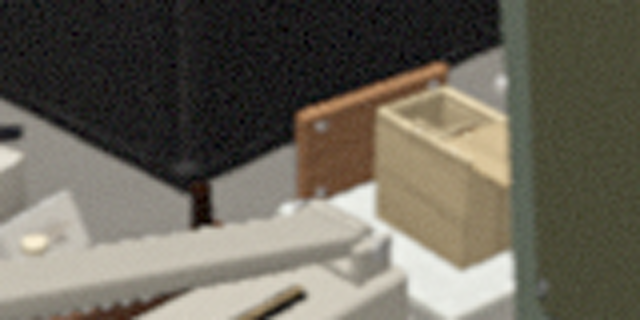

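>>> send_rows(
  motion="0 -0.009 0.05 0 0 0;0 -0.009 0.05 0 0 0;0 -0.009 0.05 0 0 0;0 -0.009 0.05 0 0 0;0 -0.009 0.05 0 0 0;0 -0.004 0.02 0 0 0;0 0 0 0 0 0;0 0 0 0 0 0",
)

```text
t: 13.9
position: [0.6057, -0.1452, 0.1454]
eef_rot: [[-0.013, -0.992, 0.123], [0.006, 0.123, 0.992], [-1.0, 0.014, 0.004]]
force: [0.8, -0.2, 0.5]
opening: 0.0469
```

Run:
```python
from h import *
go(.613,-.1405,.06)
s=snapshot("top");save(s,"top6")
p,u,v=pts(s); a=np.radians(-7); ex=np.array([np.cos(a),np.sin(a)]); ey=np.array([-ex[1],ex[0]])
q=np.c_[(p[:,:2]-[.5385,-.2895])@ex,(p[:,:2]-[.5385,-.2895])@ey]*1000
for x0 in(17,22,27,32):
  print([round(float(np.median(p[k,2]))*1000) if (k:=(abs(q[:,0]-x0)<3)&(abs(q[:,1]-y0)<3)).any() else None for y0 in (-19,-13.5,-8,8,13.5,19)])
cv2.imwrite("pics/c6.png",cv2.resize(s["image"][180:270,300:390,::-1],(360,360),interpolation=2))
```

```text
t 13.9 pos [ 0.6057 -0.1452  0.1454] open 0.0469 F [ 0.8 -0.2  0.5] | shift share [ 0.1707 -0.0158  0.0103] turn share [-0.0004  0.0013 -0.0044] mm [85.3 -7.9  5.2]
[16, 16, 21, 19, 19, 17]
[18, 17, 18, 34, 81, 21]
[18, 18, 17, 81, 80, 79]
[18, 17, 17, 80, 82, 49]
```

View pics/c6.png

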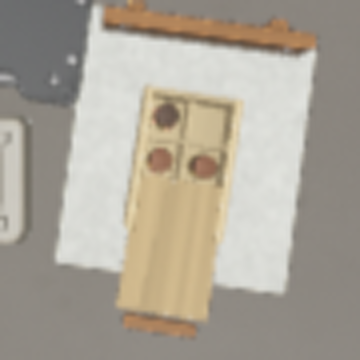

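>>> send_rows(
  motion="0.02 -0.012 0.01 0 0.001 -0.003;0.02 0 0 0 0 0;0.02 0 0 0 0 0;0.02 0 0 0 0 0;0 0 0 0 0 0;0 0 0 0 0 0",
)

```text
t: 14.55
position: [0.6105, -0.1442, 0.0999]
eef_rot: [[-0.006, -0.992, 0.129], [0.001, 0.129, 0.992], [-1.0, 0.007, 0.001]]
force: [0.0, 0.1, 0.8]
opening: 0.0473
```

```bash
python3 -c "
from h import *
go(.613,-.1405,.018)"
```

```text
t 14.55 pos [ 0.6105 -0.1442  0.0999] open 0.0473 F [0.  0.1 0.8] | shift share [ 0.1638 -0.0051  0.0079] turn share [-0.0022  0.0002 -0.0021] mm [81.9 -2.6  3.9]
```

>>> send_rows(
  motion="0.02 -0.006 0.008 -0.001 0 -0.002;0.03 0 0 0 0 0;0.03 0 0 0 0 0;0.03 0 0 0 0 0;0.02 0 0 0 0 0;0 0 0 0 0 0;0 0 0 0 0 0",
)

```text
t: 15.25
position: [0.6136, -0.1399, 0.0281]
eef_rot: [[-0.001, -0.992, 0.125], [0.001, 0.125, 0.992], [-1.0, 0.001, 0.001]]
force: [-1.1, 0.7, 0.5]
opening: 0.0474
```

```bash
python3 -c "
from h import *
go(.613,-.1405,.018)"
```

```text
t 15.25 pos [ 0.6136 -0.1399  0.0281] open 0.0474 F [-1.1  0.7  0.5] | shift share [ 0.0203  0.001  -0.0015] turn share [-0.001   0.0003 -0.0004] mm [10.1  0.5 -0.7]
```

>>> send_rows(
  motion="0.022 0 -0.001 0 0 0;0 0 0 0 0 0",
)

```text
t: 15.45
position: [0.6141, -0.1406, 0.017]
eef_rot: [[0.0, -0.992, 0.125], [0.001, 0.125, 0.992], [-1.0, 0.0, 0.001]]
force: [0.8, -0.3, 0.0]
opening: 0.0469
```

>>> send_rows(
  motion="0 0 0 0 0 0;0 0 0 0 0 0;0 0 0 0 0 0;0 0 0 0 0 0;0 0 0 0 0 0;0 0 0 0 0 0;0 0 0 0 0 0",
  jaw=1,
)

```text
t: 16.15
position: [0.6158, -0.1413, 0.019]
eef_rot: [[0.004, -0.992, 0.125], [-0.001, 0.125, 0.992], [-1.0, -0.004, -0.0]]
force: [0.1, 0.1, 0.2]
opening: 0.0145
```

>>> send_rows(
  motion="-0.03 0 0 0 0 0;-0.05 0 0 0 0 0;-0.06 0 0 0 0 0;-0.06 0 0 0 0 0;-0.05 0 0 0 0 0;0 0 0 0 0 0;0 0 0 0 0 0",
)

```text
t: 16.85
position: [0.6154, -0.1411, 0.153]
eef_rot: [[0.005, -0.992, 0.125], [-0.001, 0.125, 0.992], [-1.0, -0.006, -0.0]]
force: [-0.3, -0.2, -0.5]
opening: 0.0146
```

```bash
python3 -c "
from h import *
go(.565,-.3065,.13)"
```

```text
t 16.85 pos [ 0.6154 -0.1411  0.153 ] open 0.0146 F [-0.3 -0.2 -0.5] | shift share [ 0.0459  0.0589 -0.3408] turn share [-0.001  -0.0001  0.0018] mm [  22.9   29.4 -170.4]
```

>>> send_rows(
  motion="0 0.01 -0.058 0 0 0;0 0.01 -0.058 0 0 0;0 0.01 -0.058 0 0 0;0 0.008 -0.058 0 0 0;0 0.005 -0.058 0 0 0;0 0.004 -0.04 0 0 0;0 0 0 0 0 0;0 0 0 0 0 0",
)

```text
t: 17.65
position: [0.5631, -0.3013, 0.1385]
eef_rot: [[-0.013, -0.992, 0.123], [0.012, 0.123, 0.992], [-1.0, 0.014, 0.01]]
force: [-0.1, 1.6, -0.2]
opening: 0.0144
```

```bash
python3 -c "
from h import *
go(.565,-.3065,.12)"
```

```text
t 17.65 pos [ 0.5631 -0.3013  0.1385] open 0.0144 F [-0.1  1.6 -0.2] | shift share [ 0.0369 -0.0056 -0.0102] turn share [-0.0002  0.0033 -0.0044] mm [18.4 -2.8 -5.1]
```

>>> send_rows(
  motion="0.01 -0.005 -0.01 0 0.003 -0.003;0 0 0 0 0 0;0 0 0 0 0 0",
)

```text
t: 17.95
position: [0.5649, -0.303, 0.131]
eef_rot: [[-0.006, -0.993, 0.12], [0.003, 0.119, 0.993], [-1.0, 0.007, 0.003]]
force: [-0.6, 0.9, 0.6]
opening: 0.015
```

```bash
python3 -c "
from h import *
go(.565,-.3065,.1); fit()"
```

```text
t 17.95 pos [ 0.5649 -0.303   0.131 ] open 0.015 F [-0.6  0.9  0.6] | shift share [ 0.062  -0.0014 -0.0071] turn share [ 0.0008  0.0009 -0.0021] mm [31.  -0.7 -3.5]
TCP [ 0.5648 -0.3028  0.1309] stick at z.11 (scene cam) [ 0.5621 -0.3009  0.005  -0.0151] 65
rim y pos side 28.849990606024335 neg -24.737244283705266 end x [38.54576893 40.07505809]
stick in box frame 24.8 -8.5
```

>>> send_rows(
  motion="0.02 -0.003 -0.007 0 0.001 -0.002;0.02 0 0 0 0 0;0.02 0 0 0 0 0;0 0 0 0 0 0;0 0 0 0 0 0",
)

```text
t: 18.5
position: [0.5662, -0.3052, 0.0978]
eef_rot: [[-0.001, -0.993, 0.117], [0.0, 0.117, 0.993], [-1.0, 0.001, 0.0]]
force: [0.4, -0.1, 0.6]
opening: 0.0146
```

```bash
python3 -c "
from h import *
go(.566,-.3063,.074); fit()"
```

```text
t 18.5 pos [ 0.5662 -0.3052  0.0978] open 0.0146 F [ 0.4 -0.1  0.6] | shift share [ 0.0477  0.0001 -0.0023] turn share [ 0.0014  0.     -0.0002] mm [23.8  0.  -1.2]
TCP [ 0.566  -0.305   0.0976] stick at z.11 (scene cam) [ 0.5636 -0.304   0.0296  0.0305] 43
rim y pos side 29.21114007920849 neg -23.90141755359145 end x [38.57198303 40.09875344]
stick in box frame 26.6 -11.3
```

>>> send_rows(
  motion="0.016 0 -0.002 0 0 0;0.016 0 0 0 0 0;0 0 0 0 0 0;0 0 0 0 0 0",
)

```text
t: 18.95
position: [0.5662, -0.3066, 0.0809]
eef_rot: [[-0.0, -0.993, 0.118], [-0.0, 0.118, 0.993], [-1.0, -0.0, -0.0]]
force: [0.2, 0.5, -0.1]
opening: 0.0148
```

```bash
python3 -c "
from h import *
go(.566,-.3063,.074)"
```

```text
t 18.95 pos [ 0.5662 -0.3066  0.0809] open 0.0148 F [ 0.2  0.5 -0.1] | shift share [0.0137 0.0005 0.0005] turn share [ 0.0013 -0.0001  0.    ] mm [6.9 0.2 0.3]
```

>>> send_rows(
  motion="0.014 0 0 0 0 0;0 0 0 0 0 0;0 0 0 0 0 0",
)

```text
t: 19.25
position: [0.5664, -0.3068, 0.0735]
eef_rot: [[0.0, -0.993, 0.118], [-0.001, 0.118, 0.993], [-1.0, -0.001, -0.001]]
force: [-1.1, -0.2, -0.0]
opening: 0.0146
```

>>> send_rows(
  motion="0 0 0 0 0 0;0 0 0 0 0 0;0 0 0 0 0 0;0 0 0 0 0 0;0 0 0 0 0 0",
  jaw=0.5,
)

```text
t: 19.75
position: [0.5671, -0.3072, 0.0746]
eef_rot: [[0.002, -0.993, 0.118], [-0.002, 0.118, 0.993], [-1.0, -0.002, -0.002]]
force: [-0.0, -0.6, -0.1]
opening: 0.0467
```

>>> send_rows(
  motion="-0.03 0 0 0 0 0;-0.06 0 0 0 0 0;-0.06 0 0 0 0 0;0 0 0 0 0 0;0 0 0 0 0 0",
)

```text
t: 20.25
position: [0.5669, -0.307, 0.1547]
eef_rot: [[0.002, -0.993, 0.118], [-0.002, 0.118, 0.993], [-1.0, -0.002, -0.002]]
force: [-0.2, -0.5, -1.2]
opening: 0.0467
```

```bash
python3 -c "
from h import *
a=np.radians(-7); o=np.array([.5385,-.2895])-.135*np.array([np.cos(a),np.sin(a)]); print(o); go(o[0],o[1],.16)"
```

```text
[ 0.40450627 -0.27304764]
t 20.25 pos [ 0.5669 -0.307   0.1547] open 0.0467 F [-0.2 -0.5 -1.2] | shift share [-0.0114  0.3305  0.0292] turn share [ 0.0013 -0.0005  0.0008] mm [ -5.7 165.2  14.6]
```

>>> send_rows(
  motion="0 0.05 0.004 0 0 0;0 0.06 0.005 0 0 0;0 0.06 0.005 0 0 0;0 0.06 0.005 0 0 0;0 0.06 0.005 0 0 0;0 0.04 0.004 0 0 0;0 0 0 0 0 0;0 0 0 0 0 0",
  jaw=0.83,
)

```text
t: 21.05
position: [0.3953, -0.2684, 0.1457]
eef_rot: [[-0.007, -0.993, 0.117], [0.006, 0.117, 0.993], [-1.0, 0.007, 0.006]]
force: [0.5, 0.4, 0.7]
opening: 0.016
```

Run:
```python
from h import *
go(.4045,-.273,.1)
s=snapshot("top");save(s,"top7")
p,u,v=pts(s); a=np.radians(-7); ex=np.array([np.cos(a),np.sin(a)]); ey=np.array([-ex[1],ex[0]])
q=np.c_[(p[:,:2]-[.5385,-.2895])@ex,(p[:,:2]-[.5385,-.2895])@ey]*1000
for x0 in(17,22,27,32):
  print([round(float(np.median(p[k,2]))*1000) if (k:=(abs(q[:,0]-x0)<3)&(abs(q[:,1]-y0)<3)).any() else None for y0 in (-19,-13.5,-8,8,13.5,19)])
t=snapshot("scene"); save(t,"scene7")
cv2.imwrite("pics/c7.png",np.hstack([cv2.resize(s["image"][170:290,270:410,::-1],(420,360),interpolation=2),cv2.resize(t["image"][110:250,300:440,::-1],(360,360),interpolation=2)]))
```

```text
t 21.05 pos [ 0.3953 -0.2684  0.1457] open 0.016 F [0.5 0.4 0.7] | shift share [ 0.0912 -0.0199 -0.0076] turn share [ 0.0015  0.0018 -0.0023] mm [ 45.6 -10.   -3.8]
[18, 17, 18, 17, 17, 17]
[20, 68, 55, 79, 79, 18]
[81, 80, 78, 81, 81, 79]
[79, 81, 58, 82, 80, 18]
```

View pics/c7.png

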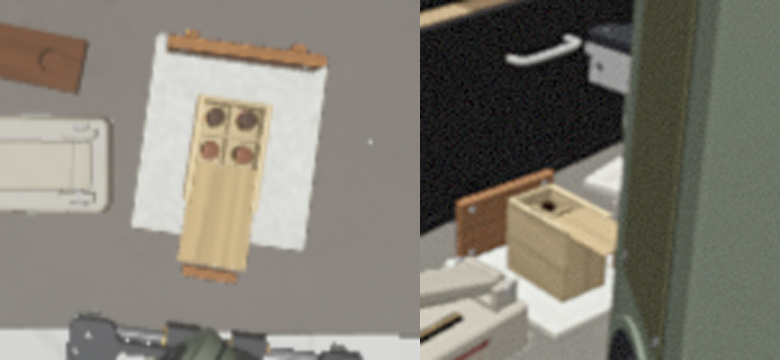

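>>> send_rows(
  motion="0.03 -0.004 -0.008 0.001 0.002 -0.002;0.04 0 0 0 0 0;0.04 0 0 0 0 0;0.04 0 0 0 0 0;0.03 0 0 0 0 0;0 0 0 0 0 0;0 0 0 0 0 0",
)

```text
t: 21.85
position: [0.406, -0.2764, 0.0534]
eef_rot: [[0.004, -0.993, 0.115], [-0.004, 0.115, 0.993], [-1.0, -0.005, -0.004]]
force: [0.4, 0.1, 0.4]
opening: 0.016
```

```bash
python3 -c "
from h import *
go(.4045,-.272,.042)"
```

```text
t 21.85 pos [ 0.406  -0.2764  0.0534] open 0.016 F [0.4 0.1 0.4] | shift share [0.0227 0.0042 0.0085] turn share [ 0.0022 -0.0012  0.0015] mm [11.4  2.1  4.3]
```

>>> send_rows(
  motion="0.022 0.002 0.01 0.002 -0.001 0.001;0 0 0 0 0 0;0 -0.008 0 0 0 0;0 -0.008 0 0 0 0;0 0 0 0 0 0",
)

```text
t: 22.35
position: [0.4171, -0.2739, 0.0444]
eef_rot: [[0.006, -0.993, 0.121], [-0.004, 0.121, 0.993], [-1.0, -0.006, -0.004]]
force: [-0.3, 0.5, -0.0]
opening: 0.0158
```

```bash
python3 -c "
from h import *
go(.437,-.275,.042)"
```

```text
t 22.35 pos [ 0.4171 -0.2739  0.0444] open 0.0158 F [-0.3  0.5 -0. ] | shift share [ 0.005  -0.0398  0.0027] turn share [ 0.0002 -0.0012  0.002 ] mm [  2.5 -19.9   1.4]
```

>>> send_rows(
  motion="0 -0.01 0 0 0 0;0 -0.01 0 0 0 0;0 -0.01 0 0 0 0;0 -0.01 0 0 0 0;0 0 0 0 0 0",
)

```text
t: 22.85
position: [0.4385, -0.2771, 0.0451]
eef_rot: [[0.005, -0.993, 0.121], [-0.005, 0.121, 0.993], [-1.0, -0.006, -0.005]]
force: [0.3, 0.2, -0.1]
opening: 0.0158
```

>>> send_rows(
  motion="0 -0.01 0 0 0 0;0 -0.01 0 0 0 0;0 -0.01 0 0 0 0;0 -0.01 0 0 0 0;0 0 0 0 0 0",
)

```text
t: 23.35
position: [0.4597, -0.2797, 0.0449]
eef_rot: [[0.004, -0.993, 0.121], [-0.005, 0.121, 0.993], [-1.0, -0.005, -0.005]]
force: [-0.2, 0.4, 0.4]
opening: 0.0161
```

```bash
python3 -c "
from h import *
go(.48,-.2801,.042)"
```

```text
t 23.35 pos [ 0.4597 -0.2797  0.0449] open 0.0161 F [-0.2  0.4  0.4] | shift share [ 0.0059 -0.0404  0.0042] turn share [ 0.0002 -0.0014  0.0015] mm [  3.  -20.2   2.1]
```

Run:
```python
from h import *
for c in("scene","top"):
    s=snapshot(c); save(s,c+"8")
cv2.imwrite("pics/c8.png",np.hstack([cv2.resize(cv2.imread("pics/top8.png")[170:290,270:410],(420,360),interpolation=2),cv2.resize(cv2.imread("pics/scene8.png")[130:250,300:420],(360,360),interpolation=2)]))
```

```text
(no output)
```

View pics/c8.png

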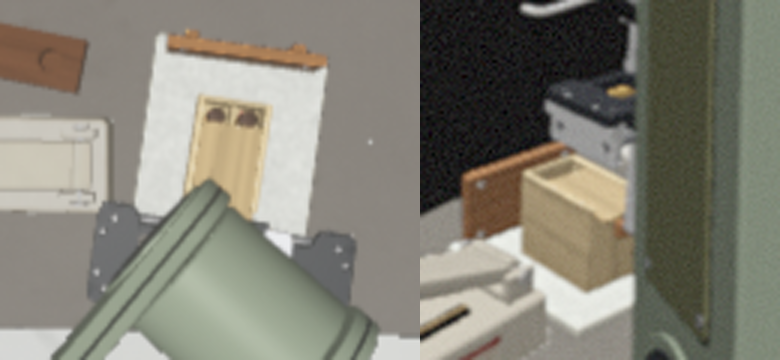

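>>> send_rows(
  motion="0 -0.008 0 0 0 0;0 -0.008 0 0 0 0;0 -0.008 0 0 0 0;0 0 0 0 0 0",
)

```text
t: 23.85
position: [0.4715, -0.2811, 0.0448]
eef_rot: [[0.003, -0.993, 0.122], [-0.005, 0.122, 0.993], [-1.0, -0.004, -0.004]]
force: [0.1, 0.1, 0.3]
opening: 0.0158
```

>>> send_rows(
  motion="0 -0.008 0 0 0 0;0 -0.006 0 0 0 0;0 0 0 0 0 0",
)

```text
t: 24.15
position: [0.4789, -0.282, 0.0447]
eef_rot: [[0.003, -0.993, 0.122], [-0.005, 0.122, 0.993], [-1.0, -0.003, -0.004]]
force: [-1.0, 0.2, 0.4]
opening: 0.0163
```

>>> send_rows(
  motion="0 -0.008 0 0 0 0;0 -0.006 0 0 0 0;0 0 0 0 0 0",
)

```text
t: 24.45
position: [0.4842, -0.2827, 0.0446]
eef_rot: [[-0.002, -0.993, 0.121], [-0.004, 0.121, 0.993], [-1.0, 0.002, -0.004]]
force: [-1.7, 0.1, 0.6]
opening: 0.0158
```

>>> send_rows(
  motion="0 -0.008 0 0 0 0;0 -0.006 0 0 0 0;0 0 0 0 0 0",
)

```text
t: 24.75
position: [0.4902, -0.2831, 0.0447]
eef_rot: [[-0.005, -0.993, 0.121], [-0.003, 0.121, 0.993], [-1.0, 0.004, -0.003]]
force: [-2.3, 0.2, 1.3]
opening: 0.0164
```

>>> send_rows(
  motion="0 -0.008 0 0 0 0;0 -0.006 0 0 0 0;0 0 0 0 0 0",
)

```text
t: 25.05
position: [0.4964, -0.2836, 0.0446]
eef_rot: [[-0.007, -0.993, 0.121], [-0.002, 0.121, 0.993], [-1.0, 0.007, -0.003]]
force: [-3.1, 0.8, 1.2]
opening: 0.0159
```

```bash
cat >> h.py <<'E'
def gap(n):
    s=snapshot("top"); save(s,"top"+n); p,u,v=pts(s)
    a=np.radians(-7); ex=np.array([np.cos(a),np.sin(a)]); ey=np.array([-ex[1],ex[0]])
    q=np.c_[(p[:,:2]-[.5385,-.2895])@ex,(p[:,:2]-[.5385,-.2895])@ey]*1000
    for lo,hi in((-27,-14),(-14,0),(0,14),(14,27)):
        k=(q[:,1]>lo)&(q[:,1]<hi)&(p[:,2]>.087)&(q[:,0]>-10)&(q[:,0]<82); print("end x",lo,q[k,0].max().round(1),"(flush ~78)", "z",np.median(p[k,2]).round(4))
    k=(q[:,0]>10)&(q[:,0]<70)&(p[:,2]>.087)&(abs(q[:,1])<50); print("y range",q[k,1].min().round(1),q[k,1].max().round(1),"t",get_state()["t"])
E
python3 -c "
from h import *
go(.51,-.286,.042); gap('9')"
```

```text
t 25.05 pos [ 0.4964 -0.2836  0.0446] open 0.0159 F [-3.1  0.8  1.2] | shift share [ 0.005  -0.0275 -0.0014] turn share [ 0.0003 -0.0009 -0.0021] mm [  2.5 -13.8  -0.7]
end x -27 59.9 (flush ~78) z 0.0914
end x -14 81.8 (flush ~78) z 0.0924
end x 0 60.5 (flush ~78) z 0.4372
end x 14 60.4 (flush ~78) z 0.4418
y range -28.2 39.9 t 25.1
```

>>> send_rows(
  motion="0 -0.008 0 0 0 0;0 -0.006 0 0 0 0;0 0 0 0 0 0",
)

```text
t: 25.4
position: [0.5026, -0.2842, 0.0445]
eef_rot: [[-0.009, -0.993, 0.121], [-0.001, 0.121, 0.993], [-1.0, 0.009, -0.002]]
force: [-2.2, 0.3, 2.3]
opening: 0.0158
```

>>> send_rows(
  motion="0 -0.008 0 0 0 0.001;0 -0.005 0 0 0 0;0 0 0 0 0 0",
)

```text
t: 25.7
position: [0.5082, -0.2848, 0.0445]
eef_rot: [[-0.014, -0.993, 0.121], [-0.0, 0.121, 0.993], [-1.0, 0.014, -0.002]]
force: [-4.4, 0.3, 2.6]
opening: 0.0157
```

>>> send_rows(
  motion="0 -0.004 0 0 0 0;0 0 0 0 0 0",
)

```text
t: 25.9
position: [0.5099, -0.285, 0.0445]
eef_rot: [[-0.015, -0.993, 0.121], [-0.0, 0.121, 0.993], [-1.0, 0.015, -0.002]]
force: [-1.5, -0.4, 1.0]
opening: 0.016
```

```bash
python3 -c "
from h import *
go(.514,-.286,.042); gap('10')"
```

```text
t 25.9 pos [ 0.5099 -0.285   0.0445] open 0.016 F [-1.5 -0.4  1. ] | shift share [ 0.0048 -0.0084 -0.0011] turn share [ 0.0003 -0.0006 -0.0046] mm [ 2.4 -4.2 -0.5]
end x -27 74.2 (flush ~78) z 0.4326
end x -14 74.1 (flush ~78) z 0.4419
end x 0 74.4 (flush ~78) z 0.4473
end x 14 73.6 (flush ~78) z 0.4504
y range -28.0 49.1 t 25.95
```

>>> send_rows(
  motion="0 -0.004 0 0 0 0;0 0 0 0 0 0",
)

```text
t: 26.15
position: [0.5116, -0.2852, 0.0445]
eef_rot: [[-0.015, -0.993, 0.121], [-0.0, 0.121, 0.993], [-1.0, 0.015, -0.002]]
force: [-2.5, 0.2, 1.3]
opening: 0.0157
```

>>> send_rows(
  motion="0 -0.004 0 0 0 0;0 0 0 0 0 0",
)

```text
t: 26.35
position: [0.5132, -0.2853, 0.0445]
eef_rot: [[-0.016, -0.993, 0.121], [0.0, 0.121, 0.993], [-1.0, 0.016, -0.002]]
force: [-1.7, -0.1, 1.6]
opening: 0.0158
```

>>> send_rows(
  motion="0 -0.003 0 0 0 0;0 0 0 0 0 0",
)

```text
t: 26.55
position: [0.5135, -0.2853, 0.0445]
eef_rot: [[-0.019, -0.993, 0.121], [0.001, 0.121, 0.993], [-1.0, 0.019, -0.002]]
force: [-3.3, -0.1, 1.5]
opening: 0.0162
```

>>> send_rows(
  motion="0 -0.003 0 0 0 0;0 0 0 0 0 0",
)

```text
t: 26.75
position: [0.5133, -0.2853, 0.0445]
eef_rot: [[-0.022, -0.992, 0.121], [0.001, 0.121, 0.993], [-1.0, 0.022, -0.001]]
force: [-1.4, -0.3, 1.3]
opening: 0.016
```

>>> send_rows(
  motion="0 -0.003 0 0 0 0;0 0 0 0 0 0",
)

```text
t: 26.95
position: [0.5132, -0.2852, 0.0446]
eef_rot: [[-0.026, -0.992, 0.12], [0.002, 0.12, 0.993], [-1.0, 0.026, -0.001]]
force: [-2.7, 0.2, 1.6]
opening: 0.016
```

```bash
python3 -c "
from h import *
go(.514,-.286,.042); gap('11')"
```

```text
t 26.95 pos [ 0.5132 -0.2852  0.0446] open 0.016 F [-2.7  0.2  1.6] | shift share [ 0.0051 -0.0019 -0.0013] turn share [ 0.0005 -0.0003 -0.0084] mm [ 2.5 -1.  -0.6]
end x -27 78.2 (flush ~78) z 0.4423
end x -14 77.3 (flush ~78) z 0.4473
end x 0 77.9 (flush ~78) z 0.4505
end x 14 77.6 (flush ~78) z 0.4525
y range -32.9 49.9 t 27.0
```

>>> send_rows(
  motion="0 -0.005 0 0 0 -0.004",
)

```text
t: 27.1
position: [0.5137, -0.2853, 0.0444]
eef_rot: [[-0.018, -0.993, 0.12], [0.001, 0.12, 0.993], [-1.0, 0.018, -0.001]]
force: [-12.2, 1.3, 8.9]
opening: 0.0159
```

>>> send_rows(
  motion="0 -0.007 0 0 0 -0.004",
)

```text
t: 27.2
position: [0.514, -0.2853, 0.0444]
eef_rot: [[-0.012, -0.993, 0.119], [0.001, 0.119, 0.993], [-1.0, 0.012, -0.0]]
force: [-14.1, 2.3, 10.0]
opening: 0.0164
```

>>> send_rows(
  motion="-0.001 -0.004 0 0 0 0",
)

```text
t: 27.3
position: [0.5137, -0.2853, 0.0445]
eef_rot: [[-0.017, -0.993, 0.119], [0.002, 0.119, 0.993], [-1.0, 0.017, 0.0]]
force: [-7.0, 0.2, 2.4]
opening: 0.0161
```

>>> send_rows(
  motion="-0.001 -0.004 0 0 0 0",
)

```text
t: 27.4
position: [0.5136, -0.2852, 0.0445]
eef_rot: [[-0.021, -0.993, 0.119], [0.003, 0.119, 0.993], [-1.0, 0.021, 0.0]]
force: [-8.9, -0.7, 3.7]
opening: 0.016
```

```bash
python3 -c "
from h import *
for i in range(8):
    snapshot('scene'); s=get_state(); print(s['t'],s['force'].round(1),np.linalg.norm(s['force']).round(1),s['position'].round(4))
gap('12')"
```

```text
27.45 [-9.5 -0.5  5.2] 10.9 [ 0.5135 -0.2853  0.0445]
27.5 [-8.3  1.3  4.6] 9.5 [ 0.5136 -0.2853  0.0445]
27.55 [-8.   0.4  5.5] 9.7 [ 0.5135 -0.2852  0.0445]
27.6 [-9.7 -0.1  5.4] 11.1 [ 0.5135 -0.2853  0.0445]
27.65 [-8.3  1.4  4.1] 9.4 [ 0.5135 -0.2852  0.0445]
27.7 [-9.4  0.1  5.8] 11.1 [ 0.5136 -0.2852  0.0445]
27.75 [-8.9  0.5  4.5] 9.9 [ 0.5135 -0.2853  0.0445]
27.8 [-8.5  0.8  4. ] 9.4 [ 0.5135 -0.2852  0.0445]
end x -27 77.9 (flush ~78) z 0.4407
end x -14 77.4 (flush ~78) z 0.4469
end x 0 77.6 (flush ~78) z 0.4504
end x 14 78.0 (flush ~78) z 0.4523
y range -27.8 49.7 t 27.85
```

Run:
```python
from h import *
for c in("scene","top"):
    s=snapshot(c); save(s,c+"13")
cv2.imwrite("pics/c13.png",np.hstack([cv2.resize(cv2.imread("pics/top13.png")[170:270,290:390],(360,360),interpolation=2),cv2.resize(cv2.imread("pics/scene13.png")[130:250,300:420],(360,360),interpolation=2)]))
```

```text
(no output)
```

View pics/c13.png

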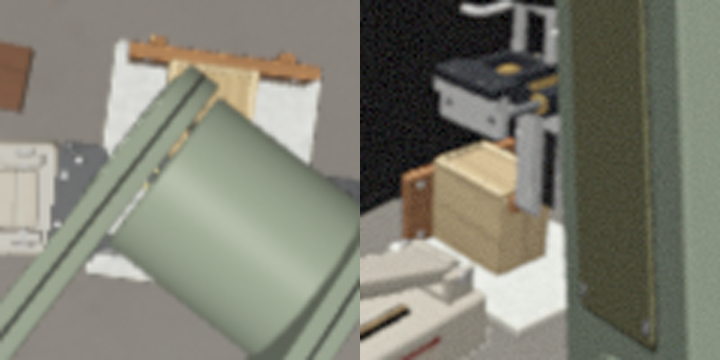

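```bash
python3 -c "
from h import *
s=get_state(); print(s['t'],s['force']); print(job_done())"
```

```text
27.95 [-8.21865488  0.2205319   4.90400897]
the job is handed in; nothing more can be done
None
```

I put both dark sticks foot-down in the two empty cells, pushed the lid shut by its strip, and slid the box up to the fence with the same push. I handed the job in at t ≈ 28 s, still pushing; no verdict was reported.

**Last checks**
- **Sticks:** before the lid closed, both tops read about 80–82 mm above the counter, the right height for sticks on the cell floors. I did not see them again after that.
- **Box:** its far end was at 77.4–78.0 mm across its width, against a fence face at about 78 mm. So it is flush and square to within camera accuracy. It looks upright in the last picture.
- **Lid:** it looks shut in the last picture, but I did not measure the gap at the front.
- **Push:** steady at about 9.5–11 N in total, roughly 8–10 N forward and 4–6 N down on the lip. While setting it, the highest reading was about 17 N, well under the 35 N limit.
- **Other things:** I never touched the white stick. I kept clear of the bystanders but did not measure them again at the end.

**What disagreed**
- **Fingertip height:** the real fingertips sit about 29 mm higher than the reported tool position. My first grasp closed in the air above the stick because of this. I corrected for it after measuring, and nothing was disturbed.
- **Cameras:** the scene camera placed things about 2–3 mm off from the top camera, so I averaged the two when placing the sticks.

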